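# Wedge up the rocking speaker riser

## Task

One front foot of the low wooden riser under the speaker has come off, so that corner hangs clear of the desk and the riser would rock. Slide the orange levelling wedge, thin end first, under that hanging front corner only until it just takes up the gap, and let go of it. Then press the riser's corner down onto the wedge from above with the fingertips and finish like that, still pressing firmly (10 N or more), so that the riser stays level while I tape the wedge in place; never let the riser rock, and leave the speaker and the other things on the desk where they are.

Things in the scene. Friction and masses are not known exactly. Their poses are not given: they have to be found in the camera images.
- riser: low desk riser: loose wooden board 170 (x, depth) x 200 (y, width) x 18 mm, about 0.8 kg, with a 12 mm high lip along its rear edge. Origin at the centre of its underside, 9 mm above the desk; x to its rear, y to its left, z up; front edge at x = -85 mm. It lies level on three rubber feet; a push of 2 to 6 N down on the corner without a foot rocks it
- foot_front: the remaining front foot: black rubber disc, 36 mm across, 9 mm high, stuck to the desk under the left or the right front corner of the riser, 12 mm in from the front and side edges (its rim shows outside the board); origin at the centre of its underside
- bare_patch: brownish spot of old adhesive, 35 mm across, under 1 mm thick (nothing slides against it), on the desk where the missing foot was, under the other front corner, 12 mm in from the front and side edges; origin at its centre. Above it the gap between desk and board is 9 mm
- foot_rear_left: rear left foot, a black rubber disc like foot_front, 12 mm in from the rear and side edges of the riser
- foot_rear_right: rear right foot, a black rubber disc like foot_front, 12 mm in from the rear and side edges of the riser
- wedge: loose orange plastic wedge lying flat on the desk, 115 (x) x 40 (y) mm, 45 g. Origin at the centre of its underside, x to the thin end. 3 mm thick at x = +57.5 mm, rising evenly (7 spaced ribs) to 13 mm at x = -22.5, then a flat tail (5 close ribs) to x = -57.5, gripped across the 40 mm width. 9 mm thick 48 mm behind the thin edge: takes up the gap pushed in that far; does not slip back
- wedge_nose (a point): middle of the wedge's thin edge, on its underside
- wedge_ramp (a point): point on the wedge's underside 36 mm behind the thin edge; it lies over the bare patch when the wedge is in place
- speaker: small black loudspeaker, 70 x 62 x 105 mm, 0.3 kg, standing loose on the rear half of the riser; origin at the centre of its underside
- lighter: green pocket lighter, 24 x 74 x 10 mm, lying on the desk to the right of the riser, by the partition; origin at its centre on the desk
- mouse: black computer mouse, 108 x 62 x 36 mm, on the desk to the left of the riser; origin at its centre on the desk
- glass_mug: glass mug of coffee, 73 x 103 x 92 mm, on the desk further left; origin at its centre on the desk
Mind the look-alikes: they are no part of the job. Several things have the shape of the wedge; the one meant has the colours described above.

How it is judged:
By the outcome, as a careful person would: the job done as asked, in the order asked, and still so for the second after the job is handed in, while the arm keeps its last pose, push and grip.
It also fails if it takes over 54 s, if anything falls off the work surface, if the arm or the gripper's body presses on something with over 40 N, if the wrist force passes 120 N, or if a joint passes its speed limit or range.

## Robot

A 6-joint arm with a two-finger parallel gripper is mounted at the origin on a cart in front of the work surface, level with it; the furniture and walls round the work are solid. World frame = base frame: x ahead of the robot, y to its left, z up, the work surface at z = 0. Lengths are in mm, angles in rad, forces in N, time in s.
With the tool pointing down it reaches from about 275 to 750 mm from the base axis. Payload 10.2 kg.
Tool frame: the origin (TCP) lies midway between the tips of the shut fingers; the grasp point (between the pads) lies 19 mm behind it (grip_point_offset is the distance from the TCP to the grasp point, in mm); y points along the fingers, z is the direction in which the jaws open and shut, and the axes are right-handed (so a half turn about y gives the same grasp; the last joint's range is limited). The gripper opens to 88 mm and grips with 3 to 60 N. Pads are 18 mm wide; open, the fingers measure 123 mm over their backs; the gripper's body (75 mm by 187 mm) begins 45 mm behind the grasp point.
Start: joints at [-1.43, 0.313, 1.498, -0, 1.331, -0.223], TCP at [186.797, -490.651, 238.72] pointing down, gripper open.
Joint ranges: [-2.94, 2.94], [-0.97, 2.17], [0.19, 2.56], [-1.23, 4.37], [0.02, 3.11], [-2.88, 2.88]. Speed limits (rad/s): [2.39, 2.39, 3.01, 3.14, 3.14, 3.14].

## Interface

Orientations are given as [roll, pitch, yaw] about the fixed x, y, z axes, in that order (R = Rz(yaw) Ry(pitch) Rx(roll)).
In Python, from cell import move_ptp, move_l, move_joints, gripper_open, close_gripper, pause, inverse_kinematics, read_state, read_camera, camera_info, PlanningError, close_job, look_for, grip_point_offset gives the robot as it stands. Calls block until the motion is done:
- move_ptp(position, orientation): joint-space move of the TCP to a pose.
- move_l(position, ori=None, rate=150): straight line of the TCP; ori=None keeps the orientation; rate is the mean speed in mm/s.
- move_joints(angles): joint-space move.
- gripper_open() and close_gripper(newtons=None): open the fingers fully, or close them until they stop; newtons is the grip in N (None keeps the last).
- pause(seconds).
- inverse_kinematics(position, orientation): joint angles nearest the present ones, or None.
- read_state(): the state.
- read_camera(name): name is "scene" or "side" or "wrist"; returns the picture (400x640x3 uint8, red, green, blue); there is no depth.
- camera_info(name): a dict with "fx", "fy", "cx", "cy" (pixels), "origin" and "orientation" of the camera in the world; the wrist camera has in their place "tool_from_camera" (4x4, takes a point from camera to tool coordinates, whose origin is the TCP and whose axes are the tool frame's). Camera axes: x right, y up, looking along -z (the intrinsics and any distortion apply to the point x, -y, -z); pixel columns grow to the right and rows downward; lengths in mm; the calibration is good to about 2 mm. The wrist camera is an equidistant fisheye: a pixel r from the principal point sees the ray r / f radians off the axis. A picture is of the moment at which its call begins: read the wrist's pose just before it. camera_info takes no time and is no camera call.
A pose or a line that the arm cannot do raises PlanningError and nothing moves.
- close_job(): hands the job in, once; it reports no verdict.
Trained networks look in the newest picture that a camera, given by its name, has taken for a name from the list of things; names that differ only in an ending like _2 or _b are one class to them, and where a whole thing is asked for, a point or a joint stands for the part that bears it (a point fixed in the world has none). Each returns a list of dicts, best first, with "conf" (0 to 1); they miss things now and then, are a little off and sometimes report something else, mostly with a low value. They report only what shows in the picture. A call takes as long as a camera call. They do not tell look-alikes from the thing itself.
- look_for(target, camera): "bbox" ([left, top, right, bottom] in pixels, round what is visible of it).
The state is a dict: "t": time; "joints": joint angles; "joint_vel": joint speeds; "joint_efforts": joint torques, N m; "position": TCP position; "ee_rot": TCP orientation; "ft_force": force on the tool from outside, world axes, zero at the start; "wrist_torque": the same for the moment, N m; "opening": finger opening in mm.
Only numpy, scipy, OpenCV 4.12 (cv2) and the standard library are available. Lean on these libraries where they do the work, as an engineer would, in place of code of your own. Each camera call takes 0.05 s, during which the arm holds its last target.

## Working session

There is one attempt and no reset: what is moved stays moved. The work goes in short steps, each a Python script; the robot and the scene stay as the last script left them, time stands still between calls to the robot, and variables do not carry over. Pictures are saved under pics/ and viewed, and the job is handed in when it is done.

```bash
ls; mkdir -p pics; python3 - <<'E'
from cell import *
import cv2
print(read_state()); print(grip_point_offset)
for c in ["scene","side","wrist"]:
    im=read_camera(c); cv2.imwrite(f"pics/{c}0.png",im[:,:,::-1]); print(c,camera_info(c))
    for n in ["riser","foot_front","bare_patch","wedge","speaker","lighter"]:
        print(n,[(d["bbox"],round(d["conf"],2)) for d in look_for(n,c)])
E
```

```text
pics
{'t': 0.0, 'joints': array([-1.43036772e+00,  3.13479286e-01,  1.49842824e+00, -2.21515717e-06,
        1.33098395e+00, -2.23410101e-01]), 'joint_vel': array([-0.00150673, -0.00226796,  0.00166578, -0.00128805, -0.00023905,
       -0.00084167]), 'joint_efforts': array([ 1.48483548e-03, -4.02211976e+01, -2.52263761e+01,  6.94863894e-02,
        3.53030674e-02, -1.14284569e-04]), 'position': array([ 186.77752427, -490.39548843,  238.14940648]), 'ee_rot': array([-1.57206335e+00,  2.85664479e-04, -2.77775360e+00]), 'ft_force': array([-0.26091215,  0.48612024,  0.24407155]), 'wrist_torque': array([ 0.00997086,  0.05185225, -0.04224704]), 'opening': 88.44506700347318}
18.700000000000003
scene {'fx': 467.2750072728033, 'fy': 467.2750072728033, 'cx': 323.3984158950138, 'cy': 201.74241067840205, 'origin': array([-393.63853989,  938.57194665,  851.80608248]), 'orientation': array([ 1.01468895, -0.00829857, -2.2813789 ])}
riser [([322.8, 180.1, 396.1, 216.9], 0.59), ([316.8, 234.4, 344.9, 258.6], 0.32)]
foot_front []
bare_patch []
wedge [([282.0, 257.4, 311.8, 288.2], 0.84), ([318.5, 232.0
[... 510 characters left out ...]
], 0.62)]
bare_patch []
wedge [([208.5, 206.1, 237.5, 230.2], 0.53)]
speaker [([351.9, 167.7, 380.4, 204.0], 0.7)]
lighter [([404.5, 210.5, 428.9, 220.8], 0.49)]
wrist {'fx': 309.70691628693146, 'fy': 309.70691628693146, 'cx': 319.3750187264511, 'cy': 202.4683394141609, 'tool_from_camera': array([[ 6.78284452e-04, -9.62106635e-01, -2.72672630e-01,
        -7.03871294e+01],
       [-9.00204053e-04,  2.72671995e-01, -9.62106633e-01,
        -1.45326991e+02],
       [ 9.99999365e-01,  8.98042977e-04, -6.81143117e-04,
        -2.64066220e-01],
       [ 0.00000000e+00,  0.00000000e+00,  0.00000000e+00,
         1.00000000e+00]])}
riser []
foot_front []
bare_patch []
wedge []
speaker []
lighter []
```

View pics/scene0.png

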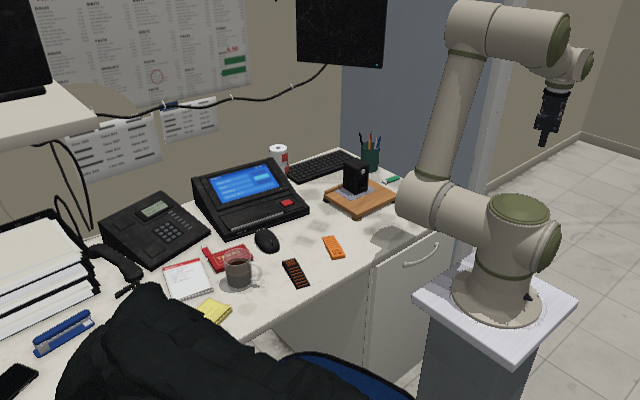

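View pics/side0.png

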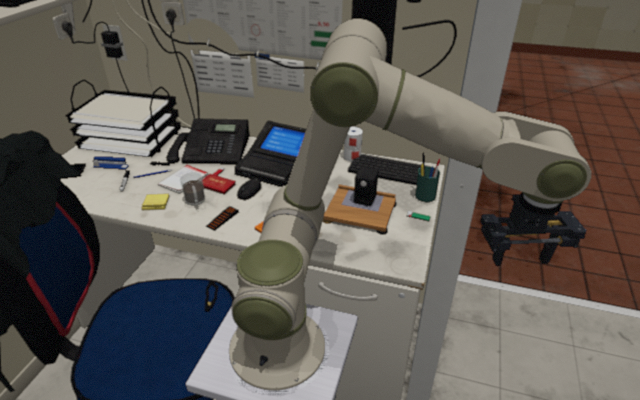

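View pics/wrist0.png

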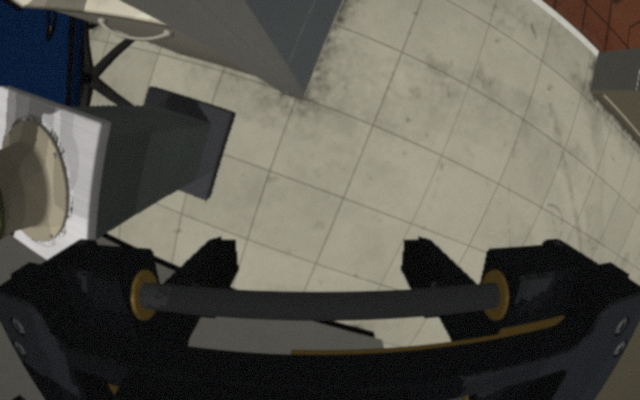

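The scene picture shows the orange wedge at about (333,247), the riser at (360,200) and a dark look-alike at (295,273). In the side picture a foot shows under the riser's right front corner at (381,230), so the bare corner should be the left front one. Next I'll project these to the desk.

```bash
cat > h.py <<'E'
from cell import *
import numpy as np, cv2
from scipy.spatial.transform import Rotation as Rot
def rpy(o): return Rot.from_euler('xyz',o).as_matrix()
def rays(cam,px,st=None):
    ci=camera_info(cam); px=np.atleast_2d(np.array(px,float))
    u=(px[:,0]-ci['cx'])/ci['fx']; v=(px[:,1]-ci['cy'])/ci['fy']
    if cam=='wrist':
        r=np.hypot(u,v); s=np.where(r>1e-9,np.sin(r)/np.maximum(r,1e-9),1)
        d=np.c_[u*s,-v*s,-np.cos(r)]
        T=ci['tool_from_camera']; R=rpy(st['ee_rot'])
        return R@T[:3,3]+st['position'], d@(R@T[:3,:3]).T
    d=np.c_[u,-v,-np.ones(len(u))]
    return np.array(ci['origin']), d@rpy(ci['orientation']).T
def plane(cam,px,z=0,st=None):
    o,d=rays(cam,px,st); t=(z-o[2])/d[:,2]; return o+t[:,None]*d
def proj(cam,P,st=None):
    ci=camera_info(cam); P=np.atleast_2d(np.array(P,float))
    if cam=='wrist':
        T=ci['tool_from_camera']; R=rpy(st['ee_rot']); o=R@T[:3,3]+st['position']; Rc=R@T[:3,:3]
    else: o=np.array(ci['origin']); Rc=rpy(ci['orientation'])
    c=(P-o)@Rc; x,y,z=c[:,0],-c[:,1],-c[:,2]
    if cam=='wrist':
        q=np.hypot(x,y); th=np.arctan2(q,z); k=th/np.maximum(q,1e-9)
        return np.c_[ci['cx']+ci['fx']*x*k, ci['cy']+ci['fy']*y*k]
    return np.c_[ci['cx']+ci['fx']*x/z, ci['cy']+ci['fy']*y/z]
E
python3 - <<'E'
from h import *
np.set_printoptions(precision=1,suppress=True)
print("wedge bits",plane('scene',[(322,238),(336,234),(345,254),(331,260)]))
print("riser scene L,front,R,rear",plane('scene',[(323,202),(360,217),(397,196),(357,181)],27))
print("riser side FL FR RR RL",plane('side',[(325,217),(386,226),(395,194),(341,187)],27))
print("foot side",plane('side',[(382,232)]))
print("lighter",plane('side',[(418,216)]),plane('scene',[(392,180)]))
for c in['scene','side']:
    im=cv2.imread(f'pics/{c}0.png'); y0,x0=(170,280)if c=='scene' else (150,240)
    cv2.imwrite(f'pics/{c}0c.png',cv2.resize(im[y0:y0+110,x0:x0+200 if c=='side' else x0+160],None,fx=4,fy=4,interpolation=cv2.INTER_CUBIC))
E
```

```text
wedge bits [[483.5 180.1  -0. ]
 [471.4 133.1   0. ]
 [380.2 179.9   0. ]
 [385.9 229.6   0. ]]
riser scene L,front,R,rear [[ 607.4   69.8   27. ]
 [ 463.4   38.5   27. ]
 [ 474.4 -149.5   27. ]
 [ 637.4 -117.5   27. ]]
riser side FL FR RR RL [[ 478.9   21.9   27. ]
 [ 489.7 -168.3   27. ]
 [ 666.1 -166.1   27. ]
 [ 654.7   16.7   27. ]]
foot side [[ 490.8 -157.8   -0. ]]
lighter [[ 603.8 -253.2    0. ]] [[ 592.6 -258.1    0. ]]
```

View pics/scene0c.png

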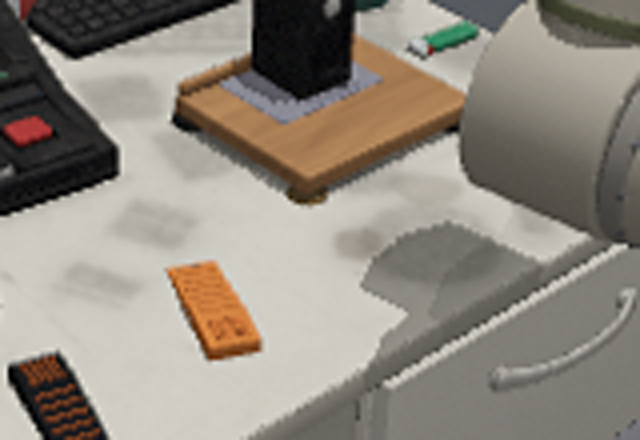

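View pics/side0c.png

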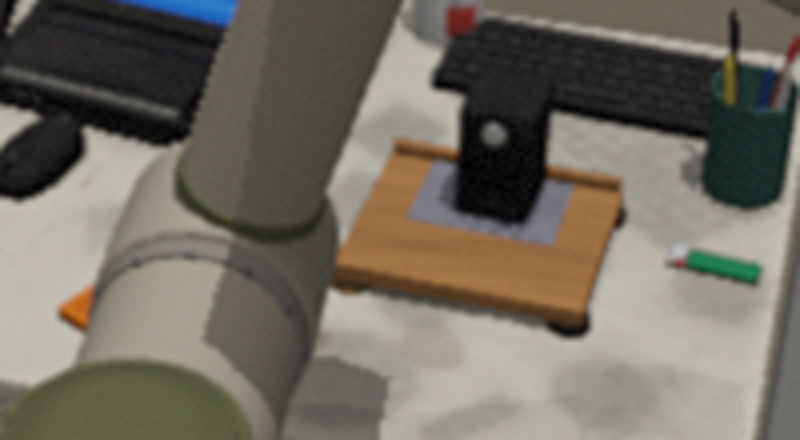

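The left front corner (scene crop (310,195)) shows the brownish patch, and the right one has the black foot. The wedge's tail, with the close ribs and thick end, points at the robot, and its thin end points ahead. Before swinging in I'll check where the partition is.

```bash
python3 - <<'E'
from h import *
np.set_printoptions(precision=2,suppress=True)
print("desk right front corner, partition base",plane('side',[(414,284),(436,205),(440,170)]))
for p,y in [([300,-60,300],-0.2),([300,60,300],0),([400,80,260],-0.3),([400,80,260],0),([400,80,260],0.3),([400,80,260],3.14-.3),([434,180,5],-.47),([430,25,5],0.05)]:
    print(p,y,inverse_kinematics(p,[-np.pi/2,0,y]))
E
```

```text
desk right front corner, partition base [[ 298.6  -281.84   -0.  ]
 [ 680.91 -302.43    0.  ]
 [ 906.12 -294.67    0.  ]]
[300, -60, 300] -0.2 [-0.59 -0.25  1.92  0.    1.47 -1.96]
[300, 60, 300] 0 [-0.19 -0.25  1.92  0.    1.47 -1.76]
[400, 80, 260] -0.3 [-0.09  0.03  1.78  0.    1.33 -1.36]
[400, 80, 260] 0 [-0.09  0.03  1.78  0.    1.33 -1.66]
[400, 80, 260] 0.3 [-0.09  0.03  1.78  0.    1.33 -1.96]
[400, 80, 260] 2.8400000000000003 [-0.09  0.03  1.78 -0.    1.33  1.78]
[434, 180, 5] -0.47 [ 0.14  0.54  1.89  0.    0.71 -0.96]
[430, 25, 5] 0.05 [-0.22  0.48  2.    0.    0.66 -1.84]
```

```bash
python3 - <<'E'
import cv2
im=cv2.imread('pics/side0.png')
cv2.imwrite('pics/side0d.png',cv2.resize(im[130:330,360:560],None,fx=3,fy=3,interpolation=cv2.INTER_CUBIC))
E
```

```text
(no output)
```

View pics/side0d.png

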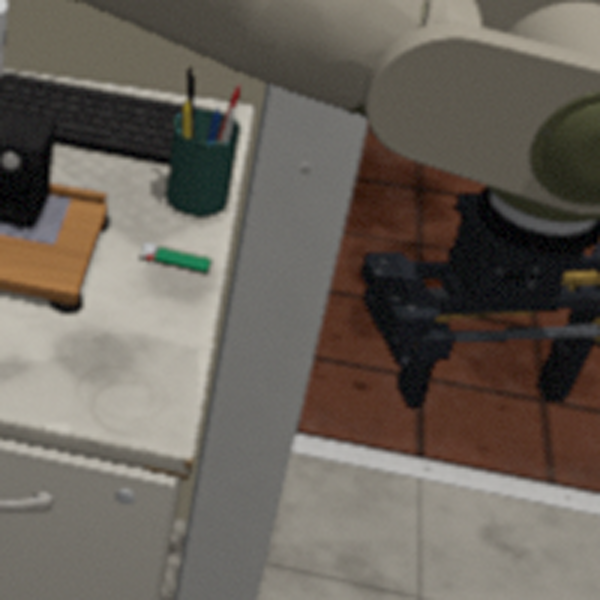

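```bash
python3 - <<'E'
from h import *
np.set_printoptions(precision=2,suppress=True)
s=read_state(); 
D=-np.pi/2
move_l([110,-288,290],[D,0,-1.206],rate=200)
print(read_state()['joints'],read_state()['t'])
move_ptp([308,10,290],[D,0,0.0])
move_ptp([370,90,290],[D,0,0.0])
pause(0.2)
s=read_state(); im=read_camera('wrist'); cv2.imwrite('pics/w1.png',im[:,:,::-1])
import pickle; pickle.dump(s,open('w1.pkl','wb'))
print(s['t'],s['joints'],s['position'],s['ft_force'])
for n in ["riser","foot_front","bare_patch","wedge","speaker"]:
    print(n,[(d["bbox"],round(d["conf"],2)) for d in look_for(n,'wrist')])
E
```

```text
[-1.59 -0.24  1.94  0.    1.44 -1.96] 2.775
4.9 [-0.07 -0.06  1.79 -0.    1.41 -1.64] [369.82  89.04 290.19] [-0.89 -0.87 -0.64]
riser [([159.3, 240.5, 288.1, 344.0], 0.73)]
foot_front [([165.4, 236.5, 177.8, 246.5], 0.56)]
bare_patch []
wedge [([354.5, 168.8, 418.7, 244.9], 0.88), ([459.3, 154.4, 501.6, 231.1], 0.81)]
speaker [([189.1, 315.6, 239.3, 352.3], 0.89)]
```

View pics/w1.png

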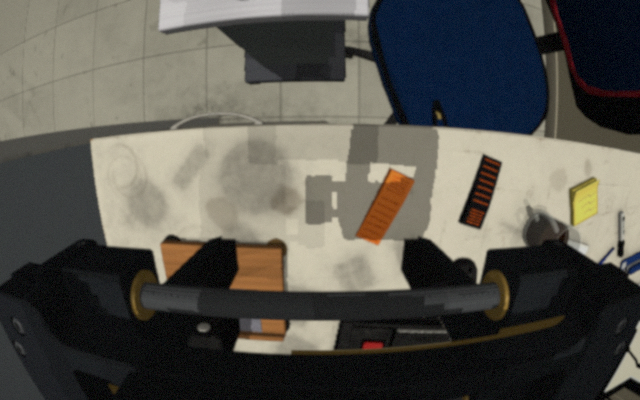

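This wrist picture shows the orange wedge at (354–418, 169–245), with its close ribs toward the robot. The riser's left front corner is at about (285,243) with the brown patch just there, partly hidden by the gripper. I'll turn the tool half a turn so the camera faces the riser.

```bash
python3 - <<'E'
from h import *
np.set_printoptions(precision=2,suppress=True)
D=-np.pi/2
move_ptp([400,60,250],[D,0,np.pi-0.2])
pause(0.3)
s=read_state(); im=read_camera('wrist'); cv2.imwrite('pics/w2.png',im[:,:,::-1])
import pickle; pickle.dump(s,open('w2.pkl','wb'))
print(s['t'],s['joints'],s['position'],s['ft_force'])
for n in ["riser","foot_front","bare_patch","wedge","speaker"]:
    print(n,[(d["bbox"],round(d["conf"],2)) for d in look_for(n,'wrist')])
im=read_camera('scene'); cv2.imwrite('pics/scene1.png',im[:,:,::-1])
cv2.imwrite('pics/w2b.png',cv2.resize(cv2.imread('pics/w2.png')[:260,150:550],None,fx=2,fy=2,interpolation=cv2.INTER_CUBIC))
E
```

```text
8.25 [-0.14  0.03  1.8  -0.    1.3   1.63] [399.99  60.01 250.01] [-0.02 -0.01 -1.1 ]
riser [([306.3, 0.0, 480.1, 105.3], 0.63)]
foot_front [([458.0, 85.9, 466.2, 89.1], 0.4)]
bare_patch [([321.4, 85.6, 345.7, 103.0], 0.66)]
wedge [([119.2, 168.8, 149.6, 246.9], 0.92), ([202.8, 124.0, 247.9, 214.8], 0.84)]
speaker [([371.4, 0.0, 441.8, 19.4], 0.6)]
```

View pics/w2b.png

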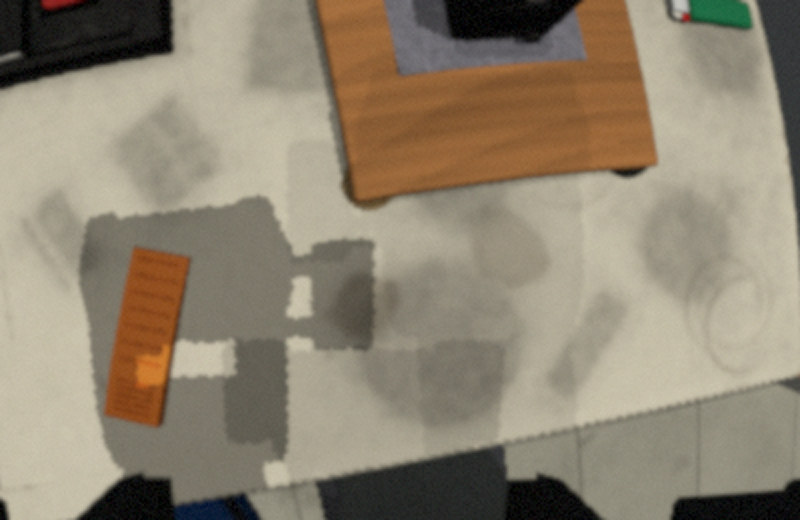

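```bash
python3 - <<'E'
import cv2
im=cv2.imread('pics/w2.png')
cv2.imwrite('pics/w2c.png',cv2.resize(im[60:120,300:490],None,fx=4.2,fy=4.2,interpolation=cv2.INTER_CUBIC))
cv2.imwrite('pics/w2d.png',cv2.resize(im[115:220,190:260],None,fx=5,fy=5,interpolation=cv2.INTER_CUBIC))
E
```

```text
(no output)
```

View pics/w2c.png

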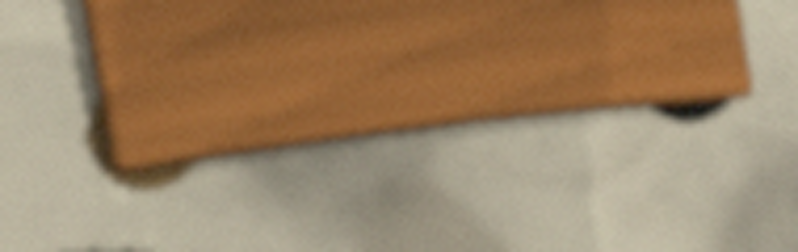

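View pics/w2d.png

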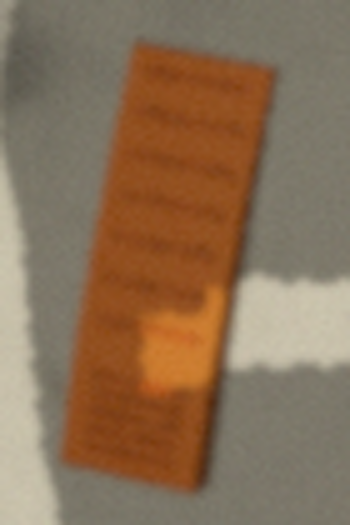

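View pics/scene1.png

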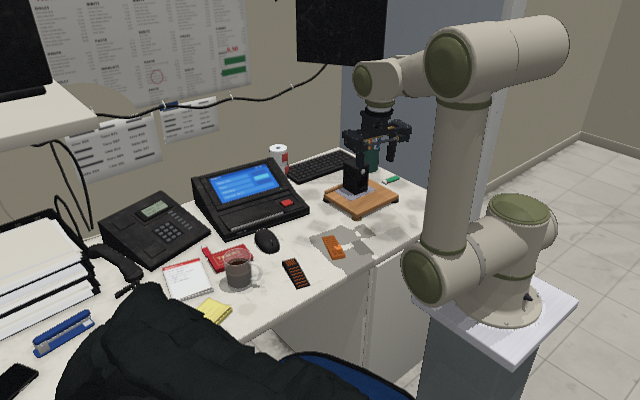

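```bash
cat > fit.py <<'E'
from h import *
import pickle
from scipy.optimize import least_squares
np.set_printoptions(precision=2,suppress=True)
s=pickle.load(open('w2.pkl','rb'))
f=lambda p,sc,o:(np.array(p)+.5)/sc-.5+o
def fit(body,px,cam,st,x0):
    body=np.array(body,float)
    def P(q): c,n=np.cos(q[2]),np.sin(q[2]); return np.c_[q[0]+c*body[:,0]-n*body[:,1],q[1]+n*body[:,0]+c*body[:,1],body[:,2]]
    r=least_squares(lambda q:(proj(cam,P(q),st)-px).ravel(),x0,x_scale=[1,1,.01])
    return r.x,r.fun.reshape(-1,2)
r=np.array([f((116,166),4.2,(300,60)),f((750,95),4.2,(300,60))])
print('riser px',r, plane('wrist',r,27,s))
print(fit([[-85,100,27],[-85,-100,27]],r,'wrist',s,[560,-70,0.05]))
w=np.array([f(p,5,(190,115)) for p in [(135,42),(275,68),(203,490),(63,460)]])
print(fit([[57.5,20,3],[57.5,-20,3],[-57.5,-20,0],[-57.5,20,13]],w,'wrist',s,[434,180,-.4]))
print('patch side',plane('wrist',[[333.5,94.5]],0,s))
E
python3 fit.py
```

```text
riser px [[327.24  99.14]
 [478.19  82.24]] [[ 487.95   32.93   27.  ]
 [ 482.65 -163.59   27.  ]]
(array([570.33, -68.02,  -0.03]), array([[-1.04,  0.18],
       [ 1.38, -0.2 ]]))
(array([431.5 , 184.1 ,  -0.43]), array([[-0.26, -0.14],
       [ 0.54,  0.35],
       [ 0.82, -1.19],
       [-1.16,  0.99]]))
patch side [[493.68  23.05   0.  ]]
```

```bash
cat >> fit.py <<'E'
E
python3 - <<'E'
from h import *
import pickle
s=pickle.load(open('w2.pkl','rb'))
im=read_camera('side'); cv2.imwrite('pics/side1.png',im[:,:,::-1])
B=np.array([[-85,100,27],[-85,-100,27],[85,-100,27],[85,100,27],[-85,100,9],[-85,-100,9]])
W=np.array([[57.5,20,3],[57.5,-20,3],[-57.5,-20,13],[-57.5,20,13]])
def tf(b,q): c,n=np.cos(q[2]),np.sin(q[2]); return np.c_[q[0]+c*b[:,0]-n*b[:,1],q[1]+n*b[:,0]+c*b[:,1],b[:,2]]
R=tf(B,[570.3,-68,-.027]); V=tf(W,[431.5,184.1,-.43])
out=[]
for cam,fn,(x0,y0,w,h) in [('scene','scene1',(300,170,110,100)),('side','side1',(240,160,180,100)),]:
    im=cv2.imread(f'pics/{fn}.png'); k=5 if cam=='scene' else 4
    c=cv2.resize(im[y0:y0+h,x0:x0+w],None,fx=k,fy=k,interpolation=cv2.INTER_CUBIC)
    for P in (R[:4],V):
        p=(proj(cam,P,s)-[x0,y0]+.5)*k-.5
        cv2.polylines(c,[np.round(p).astype(np.int32)],True,(255,0,255),1)
    cv2.imwrite(f'pics/ov_{fn}.png',c)
E
```

```text
(no output)
```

View pics/ov_scene1.png

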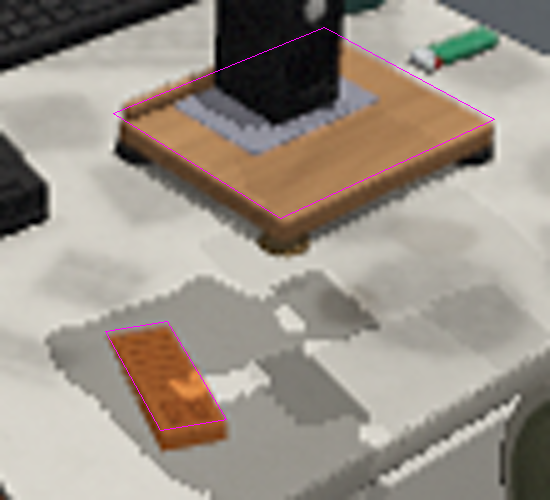

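View pics/ov_side1.png

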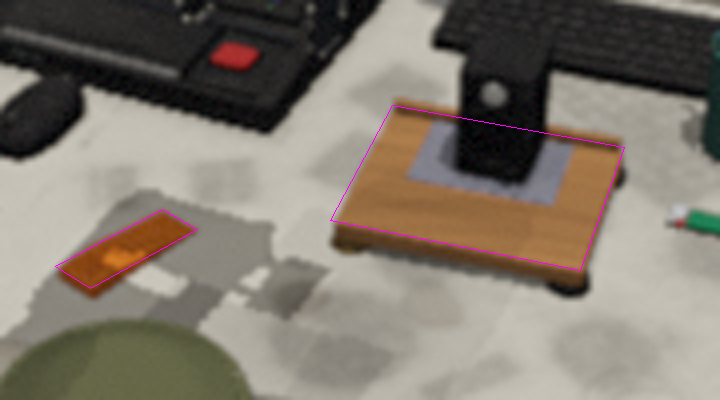

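Overlaid on the scene and side pictures, the fitted models match to about 2–4 mm. Before descending I'll check the clearance to the mug.

```bash
python3 - <<'E'
from h import *
np.set_printoptions(precision=1,suppress=True)
read_camera('scene')
print([(n,look_for(n,'scene')[:2]) for n in ['glass_mug','mouse']])
print('mug',plane('scene',[(224,285),(250,285),(262,277)]),'mouse',plane('scene',[(267,241)],15),'black wedge',plane('scene',[(283,262),(297,259),(311,284),(297,290)],5))
print(inverse_kinematics([395.1,200.8,3],[-np.pi/2,0,np.pi-.43]),inverse_kinematics([430,20,3],[-np.pi/2,0,np.pi-.03]))
E
```

```text
[('glass_mug', [{'bbox': [223.7, 248.8, 259.3, 290.1], 'conf': 0.92}]), ('mouse', [])]
mug [[491.4 518.7   0. ]
 [446.6 465.6  -0. ]
 [452.7 422.8   0. ]] mouse [[562.2 328.8  15. ]] black wedge [[462.5 344.    5. ]
 [447.5 305.3   5. ]
 [339.9 341.8   5. ]
 [345.7 384.7   5. ]]
[ 0.2  0.5  2.  -0.   0.7  2.2] [-0.2  0.5  2.  -0.   0.7  1.4]
```

Everything is clear. Now the grasp.

```bash
python3 - <<'E'
from h import *
np.set_printoptions(precision=2,suppress=True)
D=-np.pi/2; o=[D,0,np.pi-.43]
move_ptp([395.1,200.8,110],o)
pause(.2); s=read_state(); im=read_camera('wrist'); cv2.imwrite('pics/w3.png',im[:,:,::-1])
import pickle; pickle.dump(s,open('w3.pkl','wb'))
print(s['t'],s['position'],s['ft_force'],[(d['bbox'],d['conf']) for d in look_for('wedge','wrist')])
E
```

```text
9.8083 [395.89 200.16 110.9 ] [0.01 0.55 0.48] [([144.2, 195.0, 200.0, 275.0], 0.72), ([295.4, 87.6, 345.7, 225.9], 0.59), ([3.0, 209.5, 86.9, 278.7], 0.16)]
```

View pics/w3.png

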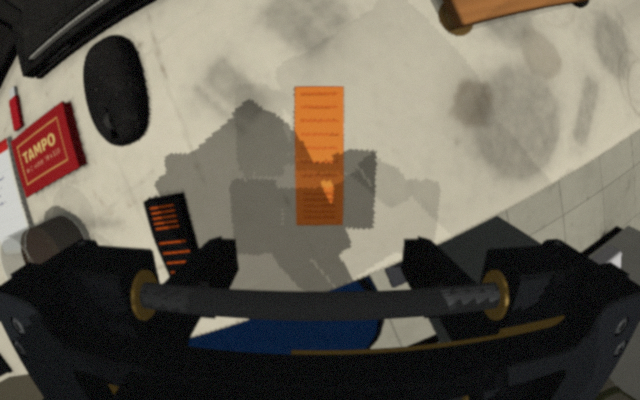

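The wedge lies at columns 294–344 and is centred between the fingers (237–403). Its close ribs are toward the fingers, so I'm descending.

```bash
python3 - <<'E'
from h import *
np.set_printoptions(precision=2,suppress=True)
move_l([395.1,200.8,20],rate=150)
for z in (10,6,3.5):
    move_l([395.1,200.8,z],rate=30); s=read_state(); print(s['t'],s['position'],s['ft_force'])
    if abs(s['ft_force'][2])>6: break
close_gripper(15); s=read_state(); print(s['t'],s['position'],s['ft_force'],s['opening'])
p=s['position']
E
```

```text
11.1417 [395.07 200.8    9.96] [-0.29 -0.47  0.15]
11.425 [395.01 200.78   5.83] [-0.1  -0.48  0.73]
11.675 [395.01 200.79   3.37] [-0.07  0.86  1.02]
12.4667 [395.1  200.82   3.52] [-0.14 -0.9  -0.04] 39.32674917433527
```

```bash
python3 - <<'E'
from h import *
np.set_printoptions(precision=2,suppress=True)
D=-np.pi/2
move_l([395.1,200.8,15.5],rate=60)
move_l([370.3,25.5,15.5],[D,0,np.pi-.027],rate=120)
pause(.3); s=read_state(); im=read_camera('wrist'); cv2.imwrite('pics/w4.png',im[:,:,::-1])
import pickle; pickle.dump(s,open('w4.pkl','wb'))
print(s['t'],s['position'],s['ft_force'],s['opening'],[(n,d['bbox'],d['conf']) for n in ('wedge','bare_patch','riser') for d in look_for(n,'wrist')])
im=read_camera('side'); cv2.imwrite('pics/side4.png',im[:,:,::-1])
im=read_camera('scene'); cv2.imwrite('pics/scene4.png',im[:,:,::-1])
cv2.imwrite('pics/w4b.png',cv2.resize(cv2.imread('pics/w4.png')[:240,220:520],None,fx=2.5,fy=2.5,interpolation=cv2.INTER_CUBIC))
E
```

```text
14.7417 [370.3   25.65  15.48] [-0.21 -0.3  -0.87] 39.179163229299995 [('bare_patch', [287.4, 1.6, 353.1, 41.7], 0.85), ('riser', [293.7, 0.0, 617.8, 74.3], 0.61)]
```

View pics/w4b.png

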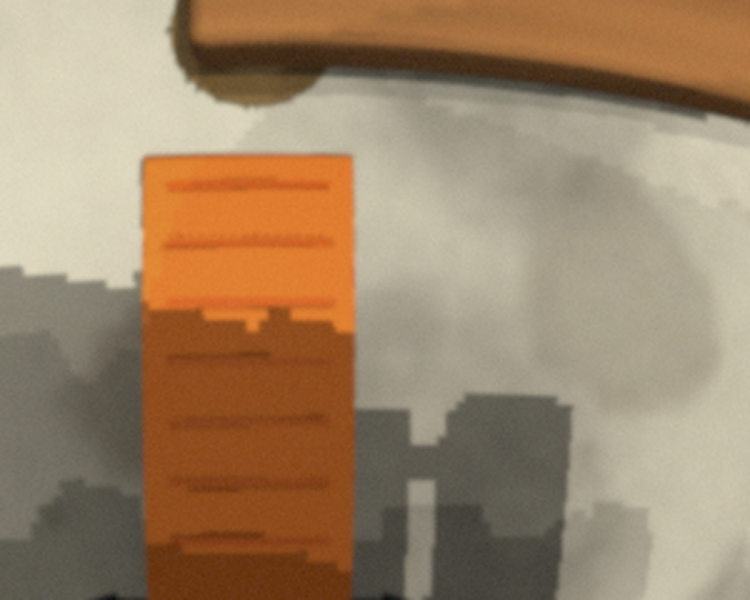

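```bash
cat > m4.py <<'E'
from h import *
import pickle
np.set_printoptions(precision=2,suppress=True)
s=pickle.load(open('w4.pkl','rb'))
f=lambda P:(np.array(P,float)+.5)/2.5-.5+[220,0]
print('nose',plane('wrist',f([(143,157),(353,155)]),15,s))
print('FL top & front top edge',plane('wrist',f([(191,46),(400,51),(600,75)]),27,s))
print('front bottom edge',plane('wrist',f([(196,69),(400,76),(600,94),(715,118)]),9,s))
print('patch bottom,right,left',plane('wrist',f([(255,106),(325,72),(170,40)]),0,s))
E
python3 m4.py
python3 - <<'E'
import cv2
im=cv2.imread('pics/w4.png')
cv2.imwrite('pics/w4c.png',cv2.resize(im[0:60,280:480],None,fx=4,fy=4,interpolation=cv2.INTER_CUBIC))
im=cv2.imread('pics/side4.png')
cv2.imwrite('pics/side4c.png',cv2.resize(im[170:270,270:420],None,fx=5,fy=5,interpolation=cv2.INTER_CUBIC))
im=cv2.imread('pics/w4.png')
E
```

```text
nose [[467.44  43.    15.  ]
 [466.75   3.96  15.  ]]
FL top & front top edge [[485.23  32.76  27.  ]
 [484.17  -3.39  27.  ]
 [483.22 -41.55  27.  ]]
front bottom edge [[486.22  33.06   9.  ]
 [484.6   -6.82   9.  ]
 [484.62 -50.06   9.  ]
 [483.48 -79.5    9.  ]]
patch bottom,right,left [[480.19  21.7    0.  ]
 [487.67   7.06   0.  ]
 [495.91  38.85   0.  ]]
```

View pics/w4c.png

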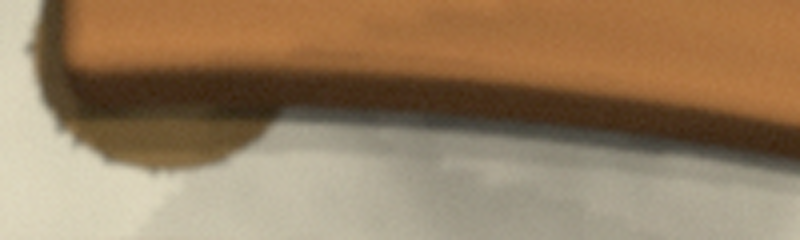

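View pics/side4c.png

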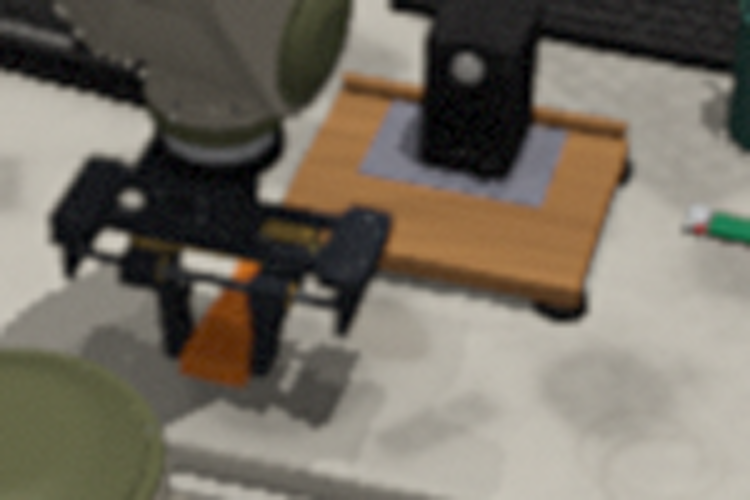

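The wrist picture shows the nose edge at about (467, 23.5) mm and the board's corner at about (485.5, 33) mm. The patch is centred near (497.5, 21) mm. The numbers agree with the model to about 1 mm, so I'll shift 2 mm right, lower, and slide in while watching the force.

```bash
cat > ins.py <<'E'
from h import *
np.set_printoptions(precision=2,suppress=True)
def avg(n=6):
    S=[]
    for _ in range(n):
        pause(.02); S.append(read_state())
    return S[-1]['t'],np.mean([q['position'] for q in S],0),np.mean([q['ft_force'] for q in S],0)
u=np.array([np.cos(-.026),np.sin(-.026),0]); o=[-np.pi/2,0,np.pi-.026]
E
python3 - <<'E'
from ins import *
move_l([370.3,23.4,15.5],o,rate=60)
move_l([370.3,23.4,3.5],rate=50)
print(avg())
p0=np.array([370.3,23.4,3.4])
for d in (30,50,56):
    move_l(p0+d*u,rate=50); print(d,*avg())
im=read_camera('wrist'); cv2.imwrite('pics/w5.png',im[:,:,::-1])
import pickle; pickle.dump(read_state(),open('w5.pkl','wb'))
cv2.imwrite('pics/w5b.png',cv2.resize(cv2.imread('pics/w5.png')[:240,220:520],None,fx=2.5,fy=2.5,interpolation=cv2.INTER_CUBIC))
E
```

```text
(15.7833, array([370.05,  23.47,   3.06]), array([ 0.49, -0.01, -0.35]))
30 16.6333 [399.99  22.69   3.33] [ 0.28 -0.14 -0.02]
50 17.2833 [420.06  22.16   3.3 ] [-0.21  0.3  -0.  ]
56 17.65 [426.34  21.95   3.39] [ 0.18 -0.47 -0.6 ]
```

View pics/w5b.png

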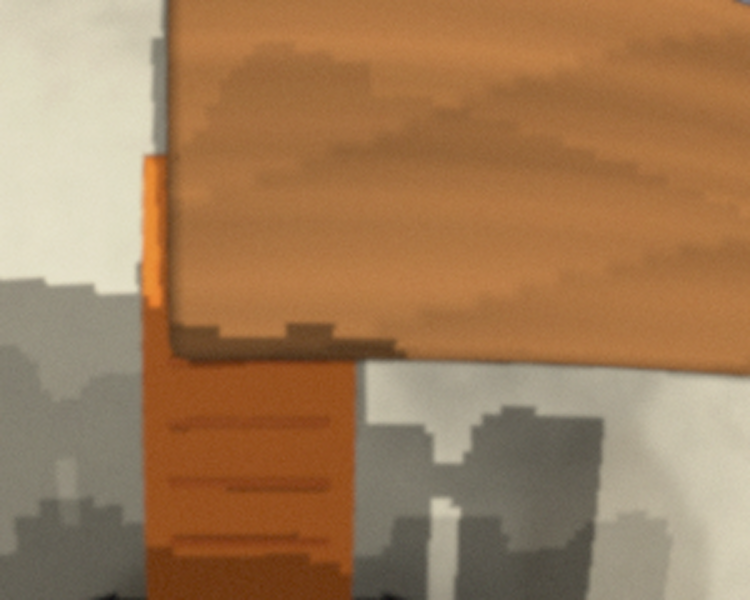

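```bash
python3 - <<'E'
from h import *
import pickle
np.set_printoptions(precision=2,suppress=True)
s=pickle.load(open('w5.pkl','rb')); print(s['position'],s['ee_rot'])
f=lambda P:(np.array(P,float)+.5)/2.5-.5+[220,0]
print('nose',plane('wrist',f([(144,156)]),3,s))
print('FL top',plane('wrist',f([(172,357),(360,360),(700,371)]),27,s))
print('wedge sides',plane('wrist',f([(145,400),(357,400)]),9,s))
E
```

```text
[426.18  21.99   3.37] [-1.57 -0.    3.12]
nose [[523.46  39.2    3.  ]]
FL top [[486.81  32.78  27.  ]
 [485.63   3.18  27.  ]
 [484.85 -59.12  27.  ]]
wedge sides [[477.7   39.91   9.  ]
 [476.67   1.2    9.  ]]
```

The nose is about 37.5 mm in, and there are about 10 mm to go nominally. I'll continue in small steps and stop at the first rise in force.

```bash
python3 - <<'E'
from ins import *
p0=np.array([370.3,23.4,3.4])
t,b0,fb=avg(10); print('base',fb)
for d in (58,60,61,62,63,64,65,66):
    move_l(p0+d*u,rate=20); t,p,F=avg(8); print(d,round(t,2),p,F)
    if (F-fb)@u<-1.5 or abs(F[2]-fb[2])>3: print('contact'); break
im=read_camera('wrist'); cv2.imwrite('pics/w6.png',im[:,:,::-1])
import pickle; pickle.dump(read_state(),open('w6.pkl','wb'))
E
```

```text
base [ 0.32  0.   -0.52]
58 18.25 [428.3   21.89   3.39] [ 0.21 -0.04 -0.71]
60 18.63 [430.29  21.85   3.38] [ 0.07  0.07 -0.15]
61 19.02 [431.28  21.82   3.4 ] [ 0.15  0.06 -0.27]
62 19.4 [432.29  21.79   3.39] [-0.1   0.19 -0.49]
63 19.78 [433.31  21.76   3.39] [ 0.25  0.02 -0.89]
64 20.17 [434.32  21.74   3.39] [ 0.35  0.18 -1.  ]
65 20.55 [435.21  21.73   3.35] [-0.2   0.11 -1.35]
66 20.93 [435.95  21.77   3.26] [-2.57  0.26 -1.99]
contact
```

Contact came at the nominal depth, with −2.6 N along x and −2 N down. I'll release and back off straight up.

```bash
python3 - <<'E'
from ins import *
import pickle
gripper_open(); t,p,F=avg(); print(t,p,F,read_state()['opening'])
move_l([p[0],p[1],40],rate=80); move_l([p[0]-10,p[1],75],rate=120)
pause(.15)
s=read_state(); im=read_camera('wrist'); cv2.imwrite('pics/w7.png',im[:,:,::-1]); pickle.dump(s,open('w7.pkl','wb'))
im=read_camera('side'); cv2.imwrite('pics/side7.png',im[:,:,::-1])
print(s['t'])
cv2.imwrite('pics/w7b.png',cv2.resize(cv2.imread('pics/w7.png')[:260,220:540],None,fx=2.3,fy=2.3,interpolation=cv2.INTER_CUBIC))
cv2.imwrite('pics/w6b.png',cv2.resize(cv2.imread('pics/w6.png')[:240,220:520],None,fx=2.5,fy=2.5,interpolation=cv2.INTER_CUBIC))
E
```

```text
21.925 [436.28  21.68   3.39] [-0.2  -0.52  0.  ] 87.8841547806722
23.1333
```

View pics/w7b.png

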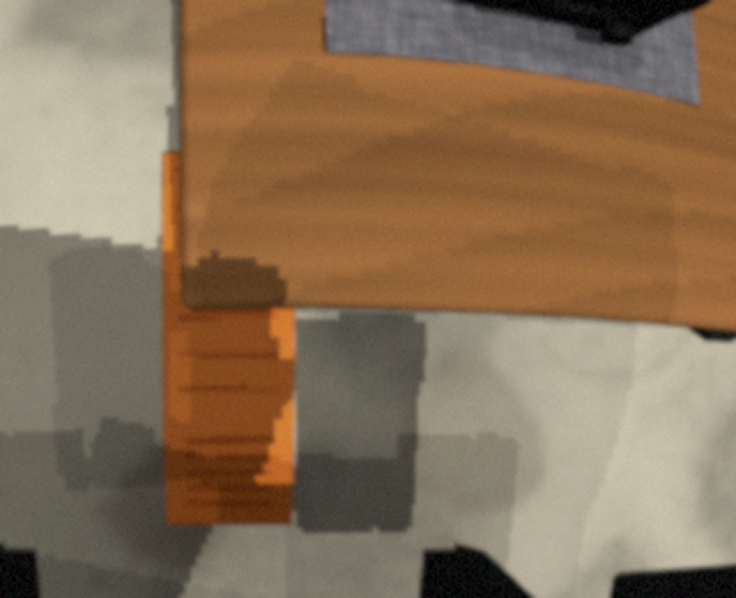

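View pics/w6b.png

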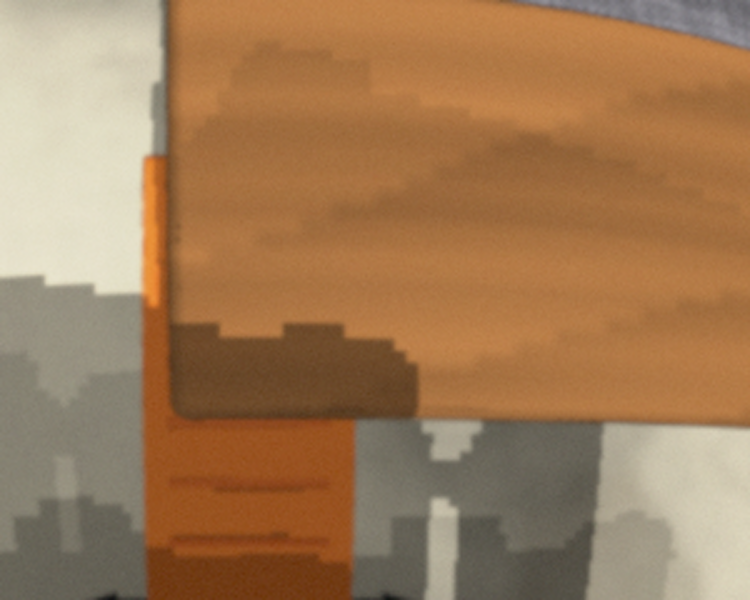

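```bash
python3 - <<'E'
from h import *
import pickle
np.set_printoptions(precision=2,suppress=True)
s=pickle.load(open('w7.pkl','rb')); print(s['position'])
f=lambda P:(np.array(P,float)+.5)/2.3-.5+[220,0]
print('nose L',plane('wrist',f([(163,152)]),3,s))
print('tail top',plane('wrist',f([(166,523),(293,522)]),13,s))
print('front top',plane('wrist',f([(183,305),(430,309),(690,325)]),27,s))
s=pickle.load(open('w6.pkl','rb'));g=lambda P:(np.array(P,float)+.5)/2.5-.5+[220,0]
print('w6 front top',plane('wrist',g([(172,415),(360,416),(700,424)]),27,s),plane('wrist',g([(144,156)]),3,s))
print(inverse_kinematics([500,12,60],[-np.pi/2,0,-.026]),inverse_kinematics([500,12,60],[-np.pi/2,0,np.pi-.026]))
E
```

```text
[426.02  21.73  74.24]
nose L [[533.1  38.9   3. ]]
tail top [[420.02  41.72  13.  ]
 [419.3    2.38  13.  ]]
front top [[ 487.1    32.75   27.  ]
 [ 485.29  -34.95   27.  ]
 [ 483.77 -123.65   27.  ]]
w6 front top [[487.35  32.95  27.  ]
 [486.44   2.99  27.  ]
 [485.11 -60.1   27.  ]] [[533.2   38.96   3.  ]]
[-0.21  0.48  1.77  0.    0.88 -1.76] [-0.21  0.48  1.77 -0.    0.88  1.39]
```

The nose is about 47 mm in, the board hasn't moved measurably, and the wedge is free. Next I turn the camera side away from the speaker, shut the fingers and press at about (499, 12.5).

```bash
python3 - <<'E'
from ins import *
o0=[-np.pi/2,0,-.026]
move_l([426,21.7,150],rate=250)
move_ptp([440,15,150],o0)
close_gripper(20)
move_ptp([499,12.5,60],o0)
move_l([499,12.5,33],rate=60)
t,b,fb=avg(8); print(t,b,fb,read_state()['opening'])
z=33.
while z>20:
    z-=0.7; move_l([499,12.5,z],rate=15); t,p,F=avg(4); print(round(z,1),round(t,2),p,F-fb)
    if (F-fb)[2]>1.5: break
im=read_camera('side'); cv2.imwrite('pics/side8.png',im[:,:,::-1])
E
```

```text
28.8833 [499.14  12.47  33.19] [-0.15  0.2  -0.02] 0.6206672233073194
32.3 29.2 [499.02  12.51  32.35] [ 0.3  -0.22  0.1 ]
31.6 29.52 [498.98  12.52  31.57] [ 0.42 -0.17 -0.  ]
30.9 29.83 [498.99  12.5   30.87] [ 0.18 -0.07 -0.02]
30.2 30.15 [499.    12.5   30.19] [ 0.06 -0.31  0.  ]
29.5 30.47 [498.99  12.49  29.49] [-0.15  0.02 -0.45]
28.8 30.78 [498.98  12.51  28.78] [ 0.19 -0.18  0.44]
28.1 31.1 [498.97  12.5   28.07] [-0.01  0.46  0.01]
27.4 31.42 [499.06  12.48  27.44] [ 0.45 -0.27  0.63]
26.7 31.73 [499.06  12.5   27.2 ] [-2.24  0.44  7.2 ]
```

```bash
python3 - <<'E'
from ins import *
for z in (26.45,26.2,25.95,25.7):
    move_l([499,12.5,z],rate=10); t,p,F=avg(6); print(z,round(t,2),p,F)
    if F[2]>17: break
pause(.4); print(avg(10))
import pickle
s=read_state(); im=read_camera('wrist'); cv2.imwrite('pics/w9.png',im[:,:,::-1]); pickle.dump(s,open('w9.pkl','wb'))
for c in('side','scene'):
    im=read_camera(c); cv2.imwrite(f'pics/{c}9.png',im[:,:,::-1])
a=cv2.resize(cv2.imread('pics/side9.png')[160:270,270:430],None,fx=4.5,fy=4.5,interpolation=cv2.INTER_CUBIC)
b=cv2.resize(cv2.imread('pics/scene9.png')[150:260,290:420],None,fx=4.5,fy=4.5,interpolation=cv2.INTER_CUBIC)
cv2.imwrite('pics/side9c.png',a);cv2.imwrite('pics/scene9c.png',b)
E
```

```text
26.45 32.13 [499.07  12.51  27.15] [-3.64  0.23 10.51]
26.2 32.48 [499.07  12.52  27.1 ] [-4.91  0.52 13.07]
25.95 32.83 [499.08  12.51  27.07] [-5.75  0.49 16.06]
25.7 33.18 [499.08  12.52  27.03] [-6.49  0.7  18.84]
(33.75, array([499.08,  12.52,  27.04]), array([-6.63,  0.95, 18.55]))
```

View pics/side9c.png

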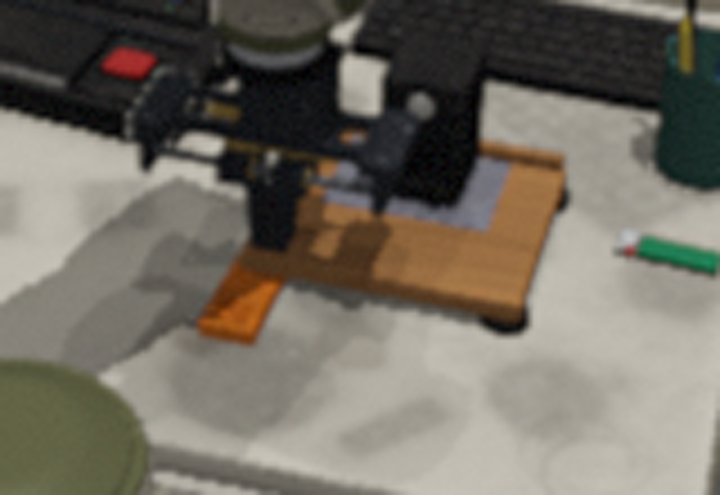

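View pics/scene9c.png

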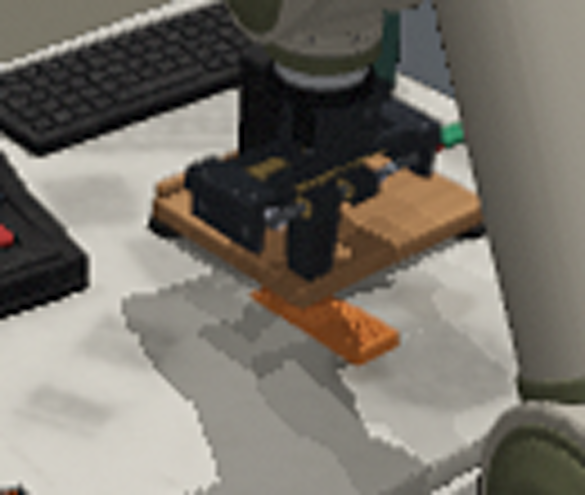

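```bash
python3 - <<'E'
import cv2,numpy as np
L=lambda f:cv2.cvtColor(cv2.imread(f'pics/{f}.png'),cv2.COLOR_BGR2GRAY).astype(np.float32)
for nm,(x0,y0,x1,y1) in {'riser FR':(360,195,400,240),'speaker top':(358,168,382,178),'lighter':(400,205,435,225),'desk ref':(400,240,440,290)}.items():
    for a,b in (('side1','side7'),('side7','side9'),('side1','side9')):
        A,B=L(a),L(b); T=A[y0:y1,x0:x1]; S=B[y0-4:y1+4,x0-4:x1+4]
        r=cv2.findTransformECC(T,B[y0:y1,x0:x1],np.eye(2,3,dtype=np.float32),cv2.MOTION_TRANSLATION)
        print(nm,a,b,round(r[0],3),r[1][:,2].round(2))
E
```

```text
riser FR side1 side7 1.0 [0.01 0.03]
riser FR side7 side9 0.999 [-0.02  0.03]
riser FR side1 side9 0.999 [-0.01  0.01]
speaker top side1 side7 0.972 [ 0.13 -0.02]
speaker top side7 side9 0.9 [-0.08  0.71]
speaker top side1 side9 0.99 [-0.06 -0.04]
lighter side1 side7 1.0 [-0.02  0.  ]
lighter side7 side9 1.0 [-0.01 -0.  ]
lighter side1 side9 1.0 [-0.03  0.  ]
desk ref side1 side7 1.0 [-0. -0.]
desk ref side7 side9 1.0 [ 0. -0.]
desk ref side1 side9 1.0 [ 0. -0.]
```

The riser, speaker and lighter have not moved (under 0.1 px from the start to the press), and the press holds at 18.5 N. I'm handing in.

```bash
python3 - <<'E'
from ins import *
print(avg(6)); close_job()
E
```

```text
(34.0, array([499.08,  12.52,  27.04]), array([-6.7 ,  0.88, 18.95]))
the job is handed in; nothing more can be done
```

The wedge is under the riser's left front corner, the one over the bare patch. The arm finished pressing that corner down with about 19 N, and I handed the job in at 34 s.

**Wedge:** I gripped it by the tail and slid it in thin end first. I stopped at the first rise in force (about 2.5 N), which came at roughly the expected 48 mm; the picture after I let go gave about 46–47 mm. I then opened the fingers and backed off upward.

**Press:** The closed fingertips press about 13 mm behind the front edge, above the wedge. The fingertip height changed by less than 0.2 mm as the load rose from 7 to 19 N, so I saw no rocking.

**Other things:** Comparing side pictures before and during the press, the riser, speaker and lighter shifted by less than 0.1 pixel. One speaker comparison (after letting go versus during the press) gave 0.7 px with a poor match; the start-to-end comparison showed no shift. I did not recheck the mouse and mug at the end, but the arm stayed away from them.

**Side force:** The press also pushes the riser rearward with about 6.7 N. It did not move the riser, so I left it.

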